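# Hang the slide rack over the drip tray

### The job

First, while the slide rack with the handle still stands on the bench, turn the draining carousel until its one empty hook is squarely over the drip tray. Then pick the rack up by its handle, keep it upright, and hang it on that hook so that it stays hanging at rest over the tray, and let go.

Things in the scene. Friction and masses are not known exactly. Their poses are not given: they have to be found in the camera images.
- carousel (a joint): Carousel angle about its upright post (rad), counter-clockwise positive from above. 0 = empty hook over the middle of the steel drip tray (85 x 125 x 22 mm high, its centre 120 mm from the post axis) fixed to the stand's foot. Starts +0.65 to +1.35, stops at +-1.7. Friction 0.12 N m: it stays where left, but 1-2 N sideways on a hook turns it.
- turn_grip (a point): Centre of the black bar grip on top of the carousel's post, on its axis, 234 mm above the bench: bar 54 long, 14 thick, 36 mm high, turns with the carousel. x axis along the bar, pointing horizontally AWAY from the empty hook (hook lies at -x); z up. It stands above all else there (hung racks reach 180 mm). Round foot, radius 85 mm.
- hook (a point): Seat (mid of lowest upper surface) of the only empty hook, 100 mm from the post axis, 139 mm above bench. x points in to the post, z up. 8 mm bar: leaves the post with top at 169 mm, dips from 80 mm radius to a level seat (91-109 mm), rises to its free tip at 120 mm radius, 22 mm above the seat. The 3 other hooks, every 90 deg, carry fixed racks 84 mm wide across the hook.
- rack_grip (a point): Centre of the grip block (22 x, 14 y, 36 mm z; pinch along y) atop the bail of the loose slide rack, 180 g; 115 mm above its underside. Body 46 x, 84 y, 30 mm high. Bail: 6 mm wire in the y-z plane; hook passes through along x, either way. Opening 62 high, 70 wide at foot, 16 mm at top; its top is 23 mm below this point, so hung, this point is 23 mm above the seat. The spare rack has no bail.
Not all that is in view belongs to the job. Leave any green or purple look-alike of the part that bears rack_grip alone.

How it is judged:
By the outcome, as a careful person would: the job done as asked, in the order asked, and still so for the second after the job is handed in, with the robot touching nothing.
It also fails if it takes over 61 s, if anything falls off the work surface, if the arm or the gripper's body presses on something with over 40 N, if the wrist force passes 120 N, or if a joint passes its speed limit or range.

### The arm

A 6-joint arm with a two-finger parallel gripper is mounted at the origin on the work surface. World frame = base frame: x ahead of the robot, y to its left, z up, the work surface at z = 0. Lengths are in mm, angles in rad, forces in N, time in s.
With the tool pointing down it reaches from about 350 to 775 mm from the base axis. Payload 7.3 kg.
Tool frame: the origin (TCP) lies midway between the tips of the shut fingers; the grasp point (between the pads) lies 19 mm behind it; z points along the fingers, y is the line along which they close (so a half turn about z gives the same grasp; the last joint's range is limited). The gripper opens to 92 mm and grips with 3 to 60 N. Pads are 19 mm wide; open, the fingers measure 130 mm over their backs; the gripper's body (75 mm by 190 mm) begins 47 mm behind the grasp point.
Start: joints at [1.028, 0.342, 1.524, -0, 1.275, -0.146], TCP at [202.884, 484.235, 226.741] pointing down, gripper open.
Joint ranges: [-2.53, 2.53], [-0.77, 2.02], [0.04, 2.7], [-1, 4.14], [0.28, 2.66], [-3.11, 3.11]. Speed limits (rad/s): [2.57, 2.57, 3.14, 3.14, 3.14, 3.14].

### API

Orientations are given as [roll, pitch, yaw] about the fixed x, y, z axes, in that order (R = Rz(yaw) Ry(pitch) Rx(roll)).
In Python, from plant import get_obs, capture, camera_model, close_job, search_frame, regions_of, pinpoint gives the robot as it stands. The module is installed in compiled form; this text tells all that it offers.
- The arm moves only by the shell command python3 -m pendant 'ROWS'. ROWS is JSON, one flat list of numbers, 7 for each row, row after row: the shift along the tool's x, y, z in units of 30 mm (1.0 is 30 mm), then the turn, a rotation vector about the tool's x, y, z in units of 4 degrees (1.0 is 4 degrees), then the closure, from -1 (fully open) to 1 (shut), so that 0 is half open. In form: [dx, dy, dz, wx, wy, wz, gripper, dx, dy, dz, wx, wy, wz, gripper, ...]. A call has 1 to 12 rows; each row shifts and turns the commanded pose from where the row before left it, along the tool's axes as they then stand; what a row does not reach is not made up. A row lasts 1/10 s, in which the tool goes at most 50 mm and 8.59 degrees, less where a joint would pass 70% of its speed; a pose out of reach is approached as far as the arm can. A call with a number of a shift or a turn outside -1 to 1 is refused whole. A call with a gripper value outside its range is refused whole. The fingers move at their own pace and stop on an object; the grip force is fixed at half the most. Time passes only in rows, so rows that do not move let the fingers close. It gives the time, the measured TCP pose, the force, the opening and the grip force at its end, in the units of the state.
- get_obs(): the state, without advancing time (a new reading comes with each control period).
- capture(name): name is "side" or "top"; returns the picture (384x512x3 uint8, red, green, blue); there is no depth.
- camera_model(name): a dict with "fov_y" (degrees; the focal length in pixels is half the picture's height over the tangent of half this angle, whatever the lens; pixels are square), "cx", "cy" (the principal point, pixels), "pose" (4x4, takes a point from camera to world coordinates). Camera axes: x right, y up, looking along -z (the intrinsics and any distortion apply to the point x, -y, -z); pixel columns grow to the right and rows downward; lengths in mm; the calibration is good to about 2 mm. A picture is of the moment at which its call begins. camera_model takes no time and is no camera call.
- close_job(): hands the job in; it is judged then, once.
Trained networks look in the newest picture that a camera, given by its name, has taken for a name from the list of things; names that differ only in an ending like _2 or _b are one class to them, and where a whole thing is asked for, a point or a joint stands for the part that bears it (a point fixed in the world has none). Each returns a list of dicts, best first, with "score" (0 to 1); they miss things now and then, are a little off and sometimes report something else, mostly with a low value. They report only what shows in the picture. A call takes as long as a camera call. They do not tell look-alikes from the thing itself.
- search_frame(camera, thing): "location" ([column, row] in pixels, amid what is visible of it).
- regions_of(camera, thing): "pixels" (384x512 bool, what is visible of it) and "location" ([column, row] in pixels, amid what is visible of it).
- pinpoint(camera, thing): "location" ([column, row] in pixels: a listed point, or the origin of a listed thing).
The state is a dict: "time": time; "joint_positions": joint angles; "dq": joint speeds; "tau": joint torques, N m; "tool_pos": TCP position; "tcp_rot": TCP orientation; "contact_force": force on the tool from outside, world axes, zero at the start; "moment": the same for the moment, N m; "grip_width": finger opening in mm; "finger_force": force on a finger pad.
Only numpy, scipy, OpenCV 4.12 (cv2) and the standard library are available. Lean on these libraries where they do the work, as an engineer would, in place of code of your own. Each camera call takes 0.05 s, during which the arm holds its last target. There are 200 camera calls.

## Working session

There is one attempt and no reset: what is moved stays moved. The work goes in short steps, Python scripts to look and compute and a shell command to move; the robot and the scene stay as the last step left them, time stands still between calls to the robot, and variables do not carry over. Pictures are saved under pics/ and viewed, at most 13 in all, crops included, and the job is handed in when it is done.

```bash
mkdir -p pics; cat > h.py <<'E'
import numpy as np,cv2
from plant import *
def ray(cam,uv):
    m=camera_model(cam);f=192/np.tan(np.radians(m['fov_y'])/2);P=np.array(m['pose'])
    d=np.array([(uv[0]-m['cx'])/f,-(uv[1]-m['cy'])/f,-1.]);d=P[:3,:3]@d
    return P[:3,3],d/np.linalg.norm(d)
def atz(cam,uv,z):
    o,d=ray(cam,uv);return o+d*(z-o[2])/d[2]
def tri(a,b):
    o1,d1=ray('side',a);o2,d2=ray('top',b)
    A=np.stack([d1,-d2],1);s=np.linalg.lstsq(A,o2-o1,rcond=None)[0]
    p,q=o1+s[0]*d1,o2+s[1]*d2
    return (p+q)/2,np.linalg.norm(p-q)
E
python3 - <<'E'
from h import *
ims=[]
for c in('side','top'):
    im=capture(c);m=camera_model(c);print(c,{k:v for k,v in m.items() if k!='pose'},np.round(m['pose'],3).tolist())
    cv2.imwrite(f'pics/{c}0.png',im[:,:,::-1])
    for t in('turn_grip','hook','rack_grip'):
        for r in pinpoint(c,t)[:4]:print(c,t,np.round(r['location'],1),round(r['score'],2))
print(get_obs())
E
```

```text
side {'fov_y': 45.94363323399999, 'cx': 255.77925470055095, 'cy': 192.26623039830883} [[0.905, 0.231, -0.358, 156.376], [-0.426, 0.451, -0.784, -696.723], [-0.02, 0.862, 0.507, 648.602], [0.0, 0.0, 0.0, 1.0]]
side turn_grip [343.2 188.7] 0.74
side hook [310.8 251.9] 0.87
side rack_grip [182.5 186. ] 0.88
side rack_grip [231.7 178.6] 0.78
side rack_grip [294.6 190.2] 0.68
side rack_grip [205.9 160. ] 0.62
top {'fov_y': 47.141665228979484, 'cx': 263.9697183431847, 'cy': 186.43520945956882} [[0.02, 0.988, -0.152, 408.004], [-1.0, 0.023, 0.013, 80.48], [0.016, 0.151, 0.988, 988.279], [0.0, 0.0, 0.0, 1.0]]
top turn_grip [370.1 144.5] 0.55
top hook [377.3 206. ] 0.6
top rack_grip [257.5 149.4] 0.85
top rack_grip [130.  205.6] 0.8
top rack_grip [196.6 202.5] 0.79
top rack_grip [175.7 256.4] 0.66
{'time': 0.4, 'joint_positions': array([ 1.02799026e+00,  3.42101680e-01,  1.52422787e+00, -4.31802555e-05,
        1.27539558e+00, -1.46025516e-01]), 'dq': array([-3.75797016e-05, -2.09819484e-03, -5.29420142e-04,  1.40117399e-03,
       -1.39304587e-04,  8.55470274e-04]), 'tau': array([-9.78905882e-04, -4.30714524e+01, -2.44194514e+01,  7.16439122e-02,
        5.01022255e-02, -2.35548771e-05]), 'tool_pos': array([202.86943042, 484.17548221, 226.64298925]), 'tcp_rot': array([-3.14145557e+00,  2.15915443e-05,  2.74482468e+00]), 'contact_force': array([-0.70243185, -0.05604262, -0.44422159]), 'moment': array([ 0.08513879,  0.04175592, -0.01077787]), 'finger_force': 0.0, 'grip_width': 91.78640234206591}
```

View pics/side0.png

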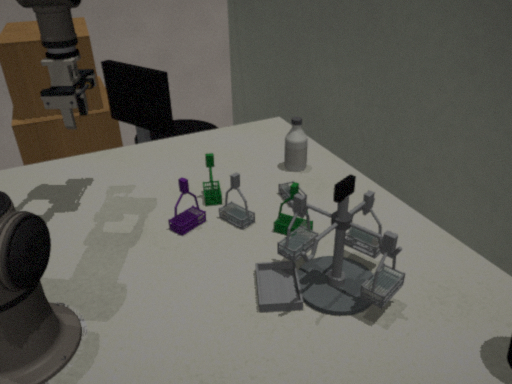

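View pics/top0.png

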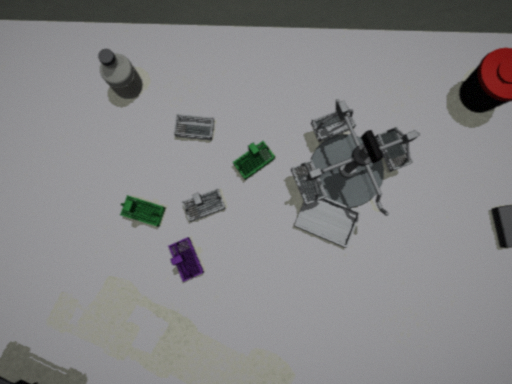

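```bash
python3 - <<'E'
from h import *
print('rack',tri((231.7,178.6),(196.6,202.5)))
print('turn',tri((343.2,188.7),(370.1,144.5)))
print('hook',tri((310.8,251.9),(377.3,206)), atz('top',(377.3,206),139),atz('top',(381,209),161))
print('turn z234',atz('top',(370.1,144.5),234),atz('side',(343.2,188.7),234))
print('rack z115',atz('top',(196.6,202.5),115),atz('side',(231.7,178.6),115))
print('tray corners',[atz('top',p,22)[:2].round() for p in((322,198),(358,210),(347,246),(293,224))])
# bodies
for t in('rack_grip','turn_grip'):
    for r in regions_of('top',t)[:4]:
        m=r['pixels'].astype(np.uint8)
        print(t,r['location'],r['score'],m.sum(),cv2.minAreaRect(cv2.findNonZero(m)))
im=capture('top');cv2.imwrite('pics/t1.png',cv2.resize(im[90:260,150:430,::-1],(800,486),interpolation=cv2.INTER_CUBIC))
im=capture('side');cv2.imwrite('pics/s1.png',cv2.resize(im[140:320,160:430,::-1],(800,533),interpolation=cv2.INTER_CUBIC))
E
```

```text
rack (array([504.47611235, 201.72460268, 123.18099528]), np.float64(2.3546229513617685))
turn (array([ 600.58773415, -114.32763856,  232.85195172]), np.float64(5.60210436396336))
hook (array([ 506.8493438 , -151.85809846,  145.04574921]), np.float64(6.042281288831234)) [ 504.75614643 -152.16463938  139.        ] [ 496.6881084  -153.07262078  161.        ]
turn z234 [ 602.91134219 -115.41864632  234.        ] [ 596.01622466 -116.06552729  234.        ]
rack z115 [506.51670109 202.4907625  115.        ] [508.72149517 215.98300216 115.        ]
tray corners [array([533., -61.]), array([ 508., -141.]), array([ 429., -116.]), array([474.,   2.])]
rack_grip [140.0, 211.6] 0.94 838 ((141.53775024414062, 210.367919921875), (41.620243072509766, 21.56560516357422), 15.94539737701416)
rack_grip [185.3, 256.7] 0.82 989 ((183.819580078125, 259.4690856933594), (40.10617446899414, 27.312814712524414), 66.03751373291016)
rack_grip [258.3, 160.4] 0.79 902 ((251.80020141601562, 158.3387451171875), (26.52722930908203, 39.27290725708008), 54.162349700927734)
rack_grip [201.5, 207.1] 0.77 907 ((202.38616943359375, 203.5107879638672), (25.40526580810547, 39.32823944091797), 70.55996704101562)
```

View pics/t1.png

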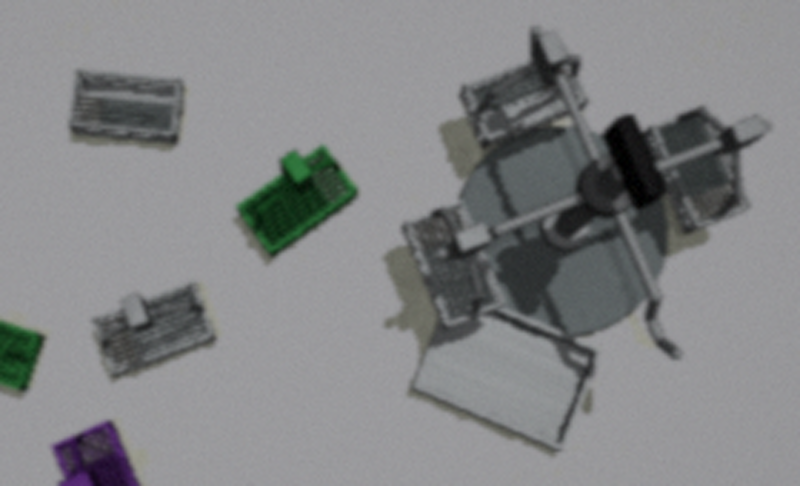

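View pics/s1.png

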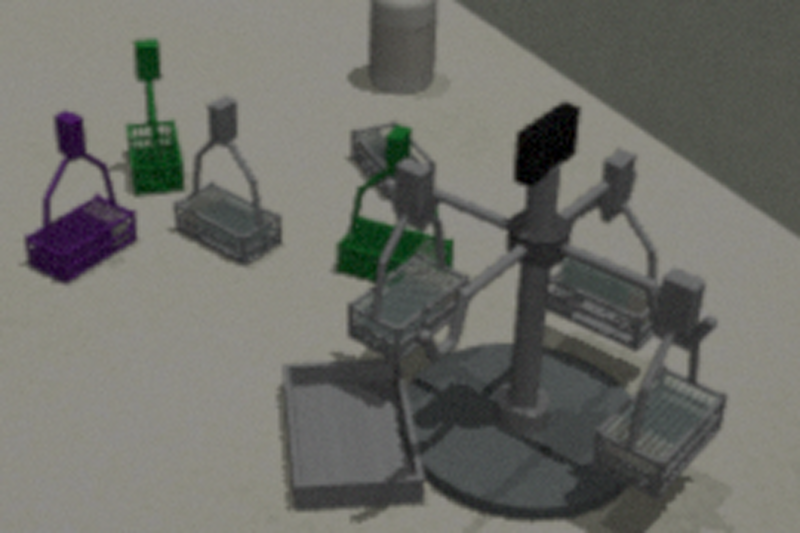

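```bash
python3 - <<'E'
from h import *
T=lambda x,y:(150+x/2.857-.3,90+y/2.857-.3); S=lambda x,y:(160+x/2.963-.3,140+y/2.963-.3)
print('rack',tri(S(223,121),T(135,309)),atz('top',T(135,309),115+0))
print('turn',tri(S(547,143),T(636,161)))
im=capture('top');g=im.max(2)
for (x0,x1,y0,y1) in((355,390,125,165),):
    m=np.zeros(g.shape,np.uint8);m[y0:y1,x0:x1]=g[y0:y1,x0:x1]<35
    print(m.sum(),cv2.minAreaRect(cv2.findNonZero(m)),np.argwhere(m).mean(0)[::-1])
for p in[(622,118),(652,205)]: print('bar end',atz('top',T(*p),245))
foot=[T(*p) for p in((462,190),(490,150),(545,128),(664,235),(655,290),(620,323),(570,334),(490,300))]
pts=np.array([atz('top',p,8)[:2] for p in foot]);A=np.c_[2*pts,np.ones(len(pts))]
s=np.linalg.lstsq(A,(pts**2).sum(1),rcond=None)[0];print('foot c',s[:2],np.sqrt(s[2]+s[:2]@s[:2]))
tr=[atz('top',T(*p),22)[:2] for p in((410,388),(560,449),(594,352),(490,308))];print('tray',np.round(tr),np.mean(tr,0))
print('hook arm',atz('top',T(655,303),165),atz('top',T(680,354),161), 'post',atz('top',T(603,187),175))
# rack body corners, top at z 30
r=[atz('top',T(*p),30)[:2] for p in((95,322),(200,285),(215,340),(115,377))];print('rack',np.round(r))
E
```

```text
rack (array([513.97485774, 202.8263907 , 114.998408  ]), np.float64(3.9409741850954148)) [515.84645538 202.19450411 115.        ]
turn (array([ 598.37447774, -118.0157435 ,  236.36436781]), np.float64(2.600538161680409))
445 ((371.4806823730469, 147.35459899902344), (24.9215087890625, 40.94522476196289), 15.64224624633789) [370.06067416 148.48314607]
bar end [ 624.21123476 -108.23435916  245.        ]
bar end [ 570.24741821 -125.64692138  245.        ]
foot c [ 600.54673098 -119.39471621] 84.47572385058494
tray [[ 471.    2.]
 [ 427. -113.]
 [ 502. -140.]
 [ 534.  -60.]] [483.47744407 -77.83946431]
hook arm [ 521.38161836 -148.57000669  165.        ] [ 488.21087677 -165.65558584  161.        ] post [ 596.95772961 -112.61516666  175.        ]
rack [[516. 244.]
 [546. 165.]
 [504. 152.]
 [474. 227.]]
```

```bash
cat >> h.py <<'E'
from scipy.spatial.transform import Rotation as Ro
def delta(p,yaw):
    o=get_obs();R=Ro.from_euler('xyz',o['tcp_rot']);d=R.inv().apply(np.array(p)-o['tool_pos'])/30
    w=(R.inv()*Ro.from_euler('xyz',[np.pi,0,yaw])).as_rotvec(degrees=True)/4
    print('t',round(o['time'],2),'pos',o['tool_pos'].round(1),'rot',o['tcp_rot'].round(3),'D',d.round(2),'W',w.round(2),'q6',o['joint_positions'][5].round(2))
E
python3 - <<'E'
from h import *
delta((600,-119,295),3.47)
E
```

```text
t 0.65 pos [202.9 484.2 226.7] rot [3.142 0.    2.745] D [-19.98 -13.43  -2.28] W [  0.     0.   -10.39] q6 -0.15
```

```bash
python3 -m pendant '[0,0,-0.8,0,0,0,0, 0,0,-0.8,0,0,0,0, 0,0,-0.7,0,0,0,0, -0.83,-0.56,0,0,0,0,0, -0.83,-0.56,0,0,0,0,0, -0.83,-0.56,0,0,0,0,0, -0.83,-0.56,0,0,0,0,0, -0.83,-0.56,0,0,0,0,0, -0.83,-0.56,0,0,0,0,0, -0.83,-0.56,0,0,0,0,0, -0.83,-0.56,0,0,0,0,0, -0.83,-0.56,0,0,0,0,0]'
python3 -m pendant '[-0.83,-0.56,0,0,0,0,0, -0.83,-0.56,0,0,0,0,0, -0.83,-0.56,0,0,0,0,0, -0.83,-0.56,0,0,0,0,0, -0.83,-0.56,0,0,0,0,0, -0.83,-0.56,0,0,0,0,0, -0.83,-0.56,0,0,0,0,0, -0.83,-0.56,0,0,0,0,0, -0.83,-0.56,0,0,0,0,0, -0.83,-0.56,0,0,0,0,0, -0.83,-0.56,0,0,0,0,0, 0,0,0,0,0,-1,0]'
python3 -m pendant '[0,0,0,0,0,-1,0, 0,0,0,0,0,-1,0, 0,0,0,0,0,-1,0, 0,0,0,0,0,-1,0, 0,0,0,0,0,-1,0, 0,0,0,0,0,-1,0, 0,0,0,0,0,-1,0, 0,0,0,0,0,-1,0, 0,0,0,0,0,-1,0, 0,0,0,0,0,0,0]'
python3 - <<'E'
from h import *
delta((600,-119,295),3.47)
E
```

```text
time: 1.85
tool_pos: [351.6, 257.1, 295.9]
tcp_rot: [3.141, 0.0, 2.745]
contact_force: [0.1, 0.8, -0.4]
grip_width: 45.9
finger_force: 0.0
time: 3.05
tool_pos: [533.8, -21.1, 295.1]
tcp_rot: [-3.141, 0.0, 2.812]
contact_force: [0.7, 0.7, 0.3]
grip_width: 45.8
finger_force: 0.0
time: 4.05
tool_pos: [532.3, -18.1, 295.7]
tcp_rot: [3.142, 0.0, -2.84]
contact_force: [0.2, 0.1, -0.4]
grip_width: 45.6
finger_force: 0.0
t 4.05 pos [532.3 -18.1 295.7] rot [ 3.142  0.    -2.84 ] D [-1.15 -3.88  0.02] W [ 0.    0.   -0.38] q6 -2.05
```

```bash
python3 -m pendant '[-0.23,-0.78,0,0,0,0,0, -0.23,-0.78,0,0,0,0,0, -0.23,-0.78,0,0,0,0,0, -0.23,-0.78,0,0,0,0,0, -0.23,-0.76,0,0,0,-0.38,0, 0,0,0,0,0,0,0, 0,0,0,0,0,0,0]'
python3 - <<'E'
from h import *
delta((600,-119,216),3.47)
im=capture('side');cv2.imwrite('pics/s2.png',cv2.resize(im[100:280,220:460,::-1],(800,600),interpolation=cv2.INTER_CUBIC))
E
```

```text
time: 4.75
tool_pos: [599.7, -119.1, 295.2]
tcp_rot: [3.141, -0.001, -2.816]
contact_force: [0.8, 0.1, -0.0]
grip_width: 45.8
finger_force: 0.0
t 4.75 pos [ 599.7 -119.1  295.2] rot [ 3.141e+00 -1.000e-03 -2.816e+00] D [-0.01 -0.    2.64] W [ 0.01 -0.01 -0.04] q6 -2.22
```

View pics/s2.png

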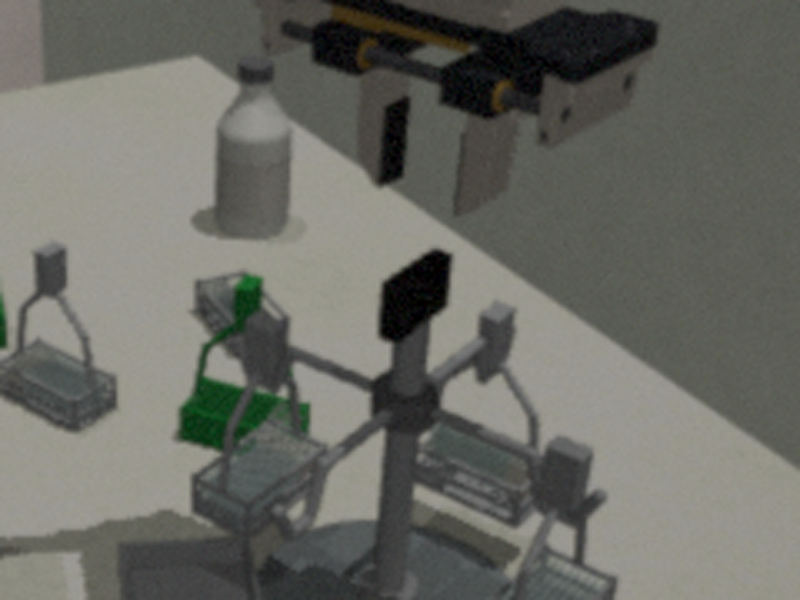

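The side view shows the open fingers (crop 390–480, 190) above and aligned with the black bar (crop 415, 295). Next I descend and pinch.

```bash
python3 -m pendant '[0,0,0.6,0,0,0,0, 0,0,0.7,0,0,0,0, 0,0,0.7,0,0,0,0, 0,0,0.64,0,0,0,0, 0,0,0,0,0,0,0, 0,0,0,0,0,0,1, 0,0,0,0,0,0,1, 0,0,0,0,0,0,1, 0,0,0,0,0,0,1, 0,0,0,0,0,0,1, 0,0,0,0,0,0,1]'
```

```text
time: 5.9
tool_pos: [599.5, -117.0, 217.5]
tcp_rot: [3.138, 0.001, -2.813]
contact_force: [-2.0, 7.8, 3.9]
grip_width: 17.2
finger_force: 30.0
```

```bash
python3 -m pendant '[0,0,0,0,0,0,1, 0,0,0,0,0,0.9,1, 0,0,0,0,0,0.9,1, 0,0,0,0,0,0.9,1, 0,0,0,0,0,0.9,1, 0,0,0,0,0,0.9,1, 0,0,0,0,0,0.9,1, 0,0,0,0,0,0.9,1, 0,0,0,0,0,0.9,1, 0,0,0,0,0,0.9,1, 0,0,0,0,0,0.9,1, 0,0,0,0,0,0.9,1]'
python3 -m pendant '[0,0,0,0,0,0.4,1, 0,0,0,0,0,0,1, 0,0,0,0,0,0,1]'
python3 - <<'E'
from h import *
delta((600,-119,216),2.777)
for c in('side','top'):
    im=capture(c)
    for r in pinpoint(c,'hook')[:3]: print(c,r['location'],r['score'])
    cv2.imwrite(f'pics/{c}3.png',im[:,:,::-1])
cv2.imwrite('pics/c3.png',cv2.resize(cv2.imread('pics/top3.png')[130:260,270:430],(738,600),interpolation=cv2.INTER_CUBIC))
E
```

```text
time: 7.1
tool_pos: [599.6, -117.3, 217.6]
tcp_rot: [3.139, -0.001, 2.777]
contact_force: [-3.5, 5.6, 4.4]
grip_width: 17.1
finger_force: 30.0
time: 7.4
tool_pos: [599.6, -117.3, 217.5]
tcp_rot: [3.139, -0.001, 2.751]
contact_force: [-2.5, 5.5, 4.2]
grip_width: 17.3
finger_force: 30.0
t 7.4 pos [ 599.6 -117.3  217.5] rot [ 3.139e+00 -1.000e-03  2.751e+00] D [-0.03 -0.05  0.05] W [ 0.04 -0.01 -0.37] q6 -1.5
side [290.9, 235.6] 0.66
top [345.3, 209.3] 0.95
```

View pics/c3.png

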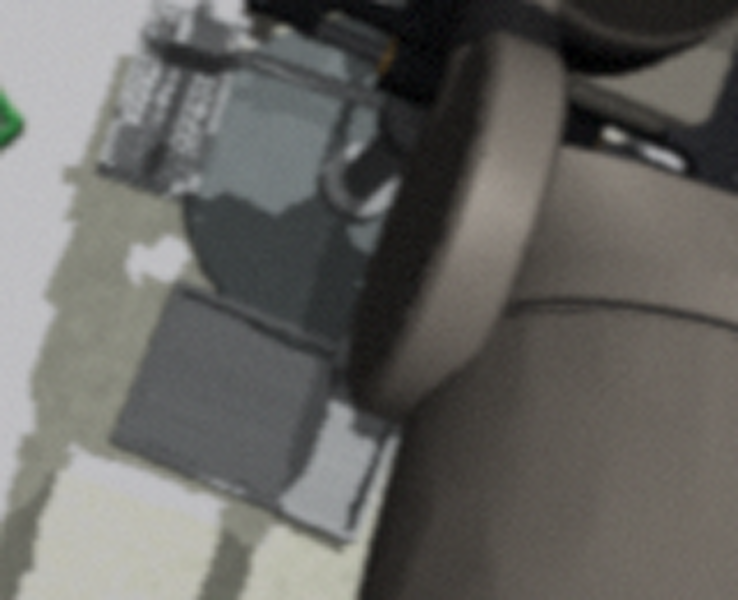

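```bash
python3 -m pendant '[0,0,0,0,0,0,0, 0,0,0,0,0,0,0, 0,0,0,0,0,0,0, 0,0,0,0,0,0,0, 0,0,-0.5,0,0,0,0, 0,0,-0.7,0,0,0,0, 0,0,-0.8,0,0,0,0, 0,0,-0.8,0,0,0,0, 0,0,0,0,0,0,0]'
python3 - <<'E'
from h import *
delta((480,150,300),2.777)
E
```

```text
time: 8.5
tool_pos: [601.1, -119.7, 304.2]
tcp_rot: [3.141, 0.007, 2.75]
contact_force: [-0.3, 0.5, -0.4]
grip_width: 45.8
finger_force: 0.0
t 8.5 pos [ 601.1 -119.7  304.2] rot [3.141 0.007 2.75 ] D [7.16 6.77 0.09] W [ 0.    0.1  -0.39] q6 -1.5
```

```bash
python3 -m pendant '[0.7,0.67,0,0,0,0,0, 0.7,0.67,0,0,0,0,0, 0.7,0.67,0,0,0,0,0, 0.7,0.67,0,0,0,0,0, 0.7,0.67,0,0,0,0,0, 0.7,0.67,0,0,0,0,0, 0.7,0.67,0,0,0,0,0, 0.7,0.67,0,0,0,0,0, 0.7,0.67,0,0,0,0,0, 0.7,0.67,0,0,0,0,0, 0,0,0,0,0,0,0]'
python3 - <<'E'
from h import *
delta((514,203,300),3.51)
for c in('side','top'):
    im=capture(c)
    for t in('hook','turn_grip'):
        for r in pinpoint(c,t)[:2]: print(c,t,r['location'],r['score'])
    cv2.imwrite(f'pics/{c}4.png',im[:,:,::-1])
cv2.imwrite('pics/c4.png',cv2.resize(cv2.imread('pics/top4.png')[100:260,270:430],(600,600),interpolation=cv2.INTER_CUBIC))
E
```

```text
time: 9.6
tool_pos: [480.7, 149.2, 299.8]
tcp_rot: [3.141, -0.002, 2.754]
contact_force: [-0.2, 0.2, -0.3]
grip_width: 45.8
finger_force: 0.0
t 9.6 pos [480.7 149.2 299.8] rot [ 3.141e+00 -2.000e-03  2.754e+00] D [-0.35  2.08 -0.01] W [ 1.000e-02 -2.000e-02 -1.083e+01] q6 -1.03
side hook [290.8, 233.2] 0.91
side turn_grip [343.7, 188.7] 0.74
top hook [344.1, 207.6] 0.97
top turn_grip [373.3, 140.9] 0.65
```

View pics/c4.png

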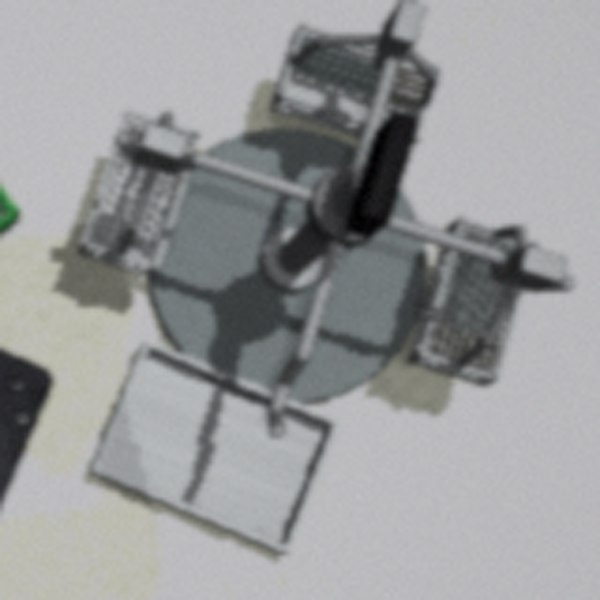

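```bash
python3 - <<'E'
from h import *
T=lambda x,y:(270+x/3.75-.4,100+y/3.75-.4)
c=np.array([atz('top',T(*p),22)[:2] for p in((144,346),(331,424),(282,551),(90,472))])
print('tray',c.round(),'c',c.mean(0),'sides',[np.linalg.norm(c[i]-c[i-1]).round() for i in range(4)])
foot=[T(*p) for p in((148,270),(165,320),(205,370),(300,405),(345,390),(390,358),(432,290),(425,240))]
pts=np.array([atz('top',p,8)[:2] for p in foot]);A=np.c_[2*pts,np.ones(len(pts))]
s=np.linalg.lstsq(A,(pts**2).sum(1),rcond=None)[0];print('foot',s[:2],np.sqrt(s[2]+s[:2]@s[:2]))
P=s[:2]; P=np.array([600.3,-118.8])
a=lambda v:np.arctan2(v[1],-v[0])
e=c[0]-c[1];f=c[3]-c[2];g=c[3]-c[0];h=c[2]-c[1]
print('tray angs: normal',a((-e[1],e[0])),a((-f[1],f[0])),a(g),a(h),'centre',a(c.mean(0)-P))
for n,p,z in(('hookpp',(344.1,207.6),139),('tip',T(277,432),158),('armend',T(303,355),165),('arm2',T(330,260),165)):
    q=atz('top',p,z)[:2];print(n,q,'ang',a(q-P),np.linalg.norm(q-P))
print('tri',tri((290.8,233.2),(344.1,207.6)))
# neighbour arms direction
q1=atz('top',T(195,157),165)[:2];q2=atz('top',T(305,188),165)[:2];q3=atz('top',T(400,225),165)[:2];q4=atz('top',T(500,255),165)[:2]
print('crossarm',a((lambda d:(-d[1],d[0]))(q1-q4)))
b=[atz('top',T(*p),245)[:2] for p in((402,118),(370,232))];print('bar',b,a(b[1]-b[0]))
E
```

```text
tray [[ 546.  -30.]
 [ 502. -141.]
 [ 428. -111.]
 [ 471.    1.]] c [486.79633181 -70.35120954] sides [np.float64(81.0), np.float64(119.0), np.float64(80.0), np.float64(120.0)]
foot [ 602.10483748 -119.97805443] 85.39011463471108
tray angs: normal 0.3780095315934128 0.36950348691900314 0.3941039425272652 0.37592968599824056 centre 0.40343470459392516
hookpp [500.19703398 -87.29705546] ang 0.3048928002857028 104.9430289263134
tip [484.39460312 -82.23942455] ang 0.30555616794981644 121.53491969077513
armend [523.00564562 -94.31058298] ang 0.30682766054898913 81.08112458921998
arm2 [ 572.18464528 -108.57620475] ang 0.3487719429424333 29.916536568977815
tri (array([502.1523812 , -87.10652092, 146.08575607]), np.float64(5.869725977114989))
crossarm 0.29607199807738593
bar [array([ 624.50626864, -124.72517945]), array([ 569.82574374, -108.88535312])] 0.28196174652146727
```

```bash
python3 -m pendant '[-0.7,-0.67,0,0,0,-0.5,0, -0.7,-0.67,0,0,0,-0.5,0, -0.7,-0.67,0,0,0,-0.3,0, -0.7,-0.67,0,0,0,0,0, -0.7,-0.67,0,0,0,0,0, -0.7,-0.67,0,0,0,0,0, -0.7,-0.67,0,0,0,0,0, -0.7,-0.67,0,0,0,0,0, -0.7,-0.67,0,0,0,0,0, 0,0,0,0,0,0,0]'
python3 - <<'E'
from h import *
delta((600,-118,217),2.845)
E
```

```text
time: 10.9
tool_pos: [605.9, -88.3, 299.2]
tcp_rot: [-3.141, -0.001, 2.836]
contact_force: [-0.5, 0.1, -0.2]
grip_width: 45.6
finger_force: 0.0
t 10.9 pos [605.9 -88.3 299.2] rot [-3.141e+00 -1.000e-03  2.836e+00] D [-0.11 -1.    2.74] W [-0.01 -0.01 -0.12] q6 -1.53
```

```bash
python3 -m pendant '[-0.11,-1,0,0,0,-0.12,0, 0,0,0.6,0,0,0,0, 0,0,0.7,0,0,0,0, 0,0,0.7,0,0,0,0, 0,0,0.7,0,0,0,0, 0,0,0,0,0,0,0, 0,0,0,0,0,0,1, 0,0,0,0,0,0,1, 0,0,0,0,0,0,1, 0,0,0,0,0,0,1, 0,0,0,0,0,0,1, 0,0,0,0,0,0,1]'
python3 - <<'E'
from h import *
delta((600,-118,217),2.757)
E
```

```text
time: 12.1
tool_pos: [598.7, -116.9, 220.5]
tcp_rot: [-3.137, 0.001, 2.848]
contact_force: [-3.8, -11.2, 2.3]
grip_width: 14.0
finger_force: 30.0
t 12.1 pos [ 598.7 -116.9  220.5] rot [-3.137e+00  1.000e-03  2.848e+00] D [-0.05 -0.02  0.12] W [-0.07  0.02  1.3 ] q6 -1.59
```

```bash
python3 -m pendant '[0,0,0,0,0,0.4,1, 0,0,0,0,0,0.5,1, 0,0,0,0,0,0.37,1, 0,0,0,0,0,0,1, 0,0,0,0,0,0,1, 0,0,0,0,0,0,0, 0,0,0,0,0,0,0, 0,0,0,0,0,0,0, 0,0,-0.5,0,0,0,0, 0,0,-0.7,0,0,0,0, 0,0,-0.8,0,0,0,0, 0,0,-0.8,0,0,0,0]'
python3 -m pendant '[0.6,0.75,0,0,0,0,0, 0.6,0.75,0,0,0,0,0, 0.6,0.75,0,0,0,0,0, 0.6,0.75,0,0,0,0,0, 0.6,0.75,0,0,0,0,0, 0.6,0.75,0,0,0,0,0, 0.6,0.75,0,0,0,0,0, 0.6,0.75,0,0,0,0,0, 0.6,0.75,0,0,0,0,0, 0.6,0.75,0,0,0,0,0, 0,0,0,0,0,0,0]'
python3 - <<'E'
from h import *
delta((514,203,200),3.51)
P=np.array([600.5,-119]);a=lambda v:np.arctan2(v[1],-v[0])
for c in('side','top'):
    im=capture(c)
    for t in('hook','turn_grip'):
        for r in pinpoint(c,t)[:2]:
            q=atz(c,r['location'],139 if t=='hook' else 234); print(c,t,r['location'],r['score'],q,a(q[:2]-P))
    cv2.imwrite(f'pics/{c}5.png',im[:,:,::-1])
c=np.hstack([cv2.resize(cv2.imread('pics/top5.png')[100:260,270:430],(480,480),interpolation=cv2.INTER_CUBIC),cv2.resize(cv2.imread('pics/side5.png')[160:320,230:330],(300,480),interpolation=cv2.INTER_CUBIC)])
cv2.imwrite('pics/c5.png',c)
E
```

```text
time: 13.3
tool_pos: [599.2, -113.3, 304.2]
tcp_rot: [3.141, -0.001, 2.761]
contact_force: [-0.1, 0.8, -0.5]
grip_width: 46.1
finger_force: 0.0
time: 14.4
tool_pos: [514.5, 165.2, 303.7]
tcp_rot: [3.14, -0.001, 2.765]
contact_force: [-0.1, -0.2, 0.3]
grip_width: 45.8
finger_force: 0.0
t 14.4 pos [514.5 165.2 303.7] rot [ 3.140e+00 -1.000e-03  2.765e+00] D [0.48 1.16 3.46] W [  0.02  -0.   -10.67] q6 -1.03
side hook [285.6, 230.9] 0.76 [504.82461587 -67.82703613 139.        ] 0.4911453808727024
top hook [337.8, 203.5] 0.57 [507.94342723 -75.05810528 139.        ] 0.4432501741381154
top turn_grip [371.6, 141.8] 0.94 [ 607.88244656 -118.16193051  234.        ] 3.028554661112305
```

View pics/c5.png

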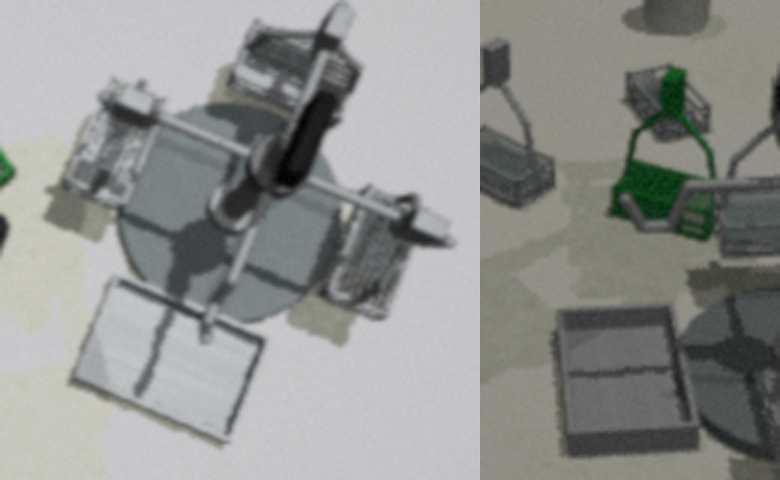

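```bash
python3 - <<'E'
from h import *
T=lambda x,y:(270+x/3-.4,100+y/3-.4)
a=lambda v:np.arctan2(v[1],-v[0])
P=np.array([600.5,-119])
for n,p,z in(('tip',T(208,333),158),('armend',T(235,274),165)):
    q=atz('top',p,z)[:2];print(n,q,a(q-P),np.linalg.norm(q-P))
q1=atz('top',T(160,117),165)[:2];q4=atz('top',T(400,212),165)[:2];d=q1-q4;print('cross',a((-d[1],d[0])))
c=np.array([atz('top',T(*p),22)[:2] for p in((114,277),(266,340),(226,441),(72,378))])
print(c.mean(0),a(c.mean(0)-P),[a(x) for x in(c[3]-c[0],c[2]-c[1])],[a((-x[1],x[0])) for x in(c[0]-c[1],c[3]-c[2])])
print('tri seat',tri((288,233.6),(340,206)))
# rack grip angle from earlier picture: elongated body
for r in regions_of('side','rack_grip')[:6]:print(r['location'],r['score'])
E
```

```text
tip [492.19657528 -73.66607368] 0.3964224978530077 117.40867378949656
armend [529.27836681 -89.68020662] 0.3905258682421256 77.02059022392557
cross 0.36473710897471595
[486.50349997 -70.42226526] 0.4028303936819295 [np.float64(0.3833810809761644), np.float64(0.38474201556132864)] [np.float64(0.3756973604803091), np.float64(0.3674537666427866)]
tri seat (array([503.37812432, -79.24310128, 140.2905621 ]), np.float64(0.8063551520688458))
[210.5, 188.1] 0.91
[292.8, 220.6] 0.79
[183.9, 216.3] 0.72
[236.0, 213.8] 0.66
```

```bash
python3 -m pendant '[0.3,0.6,0.6,0,0,-1,0, 0,0.4,0.6,0,0,-1,0, 0,0,0.6,0,0,-1,0, 0,0,0.6,0,0,-1,0, 0,0,0.6,0,0,-1,0, 0,0,0.4,0,0,-1,0, 0,0,0,0,0,-1,0, 0,0,0,0,0,-1,0, 0,0,0,0,0,-1,0, 0,0,0,0,0,-1,0, 0,0,0,0,0,-0.6,0, 0,0,0,0,0,0,0]'
python3 - <<'E'
from h import *
delta((511,200,100),3.507)
im=capture('side');cv2.imwrite('pics/s6.png',cv2.resize(im[80:240,140:340,::-1],(750,600),interpolation=cv2.INTER_CUBIC))
E
```

```text
time: 15.95
tool_pos: [518.0, 192.9, 201.5]
tcp_rot: [3.142, -0.0, -2.783]
contact_force: [0.4, 0.3, -0.1]
grip_width: 45.7
finger_force: 0.0
t 15.95 pos [518.  192.9 201.5] rot [ 3.142 -0.    -2.783] D [0.14 0.3  3.38] W [ 0.  -0.  -0.1] q6 -1.71
```

View pics/s6.png

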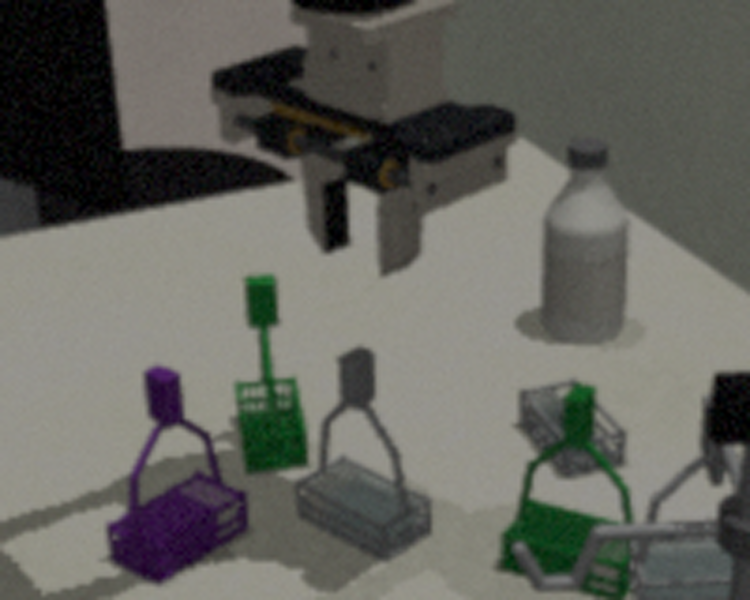

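The gripper is above the grey rack (grip block at crop 357, 377) and aligned with its bail. The hook is empty and clear.

```bash
python3 -m pendant '[0.1,0.3,0,0,0,-0.1,0, 0,0,0.7,0,0,0,0, 0,0,0.7,0,0,0,0, 0,0,0.7,0,0,0,0, 0,0,0.7,0,0,0,0, 0,0,0.56,0,0,0,0, 0,0,0,0,0,0,0, 0,0,0,0,0,0,1, 0,0,0,0,0,0,1, 0,0,0,0,0,0,1, 0,0,0,0,0,0,1, 0,0,0,0,0,0,1]'
python3 - <<'E'
from h import *
delta((512,201,100),3.507)
E
```

```text
time: 17.2
tool_pos: [512.0, 201.0, 101.3]
tcp_rot: [3.142, 0.001, -2.775]
contact_force: [-1.3, -0.1, 4.2]
grip_width: 13.8
finger_force: 29.9
t 17.2 pos [512.  201.  101.3] rot [ 3.142e+00  1.000e-03 -2.775e+00] D [ 0.   -0.    0.04] W [0.   0.02 0.01] q6 -1.7
```

```bash
python3 -m pendant '[0,0,-0.4,0,0,0,1, 0,0,-0.8,0,0,0,1, 0,0,-0.8,0,0,0,1, 0,0,-0.8,0,0,0,1, 0,0,-0.8,0,0,0,1, 0,0,-0.8,0,0,0,1, 0,0,-0.4,0,0,0.5,1, 0,0,0,0,0,0.85,1, 0,0,0,0,0,0.9,1, 0,0,0,0,0,0.9,1, 0,0,0,0,0,0.9,1, 0,0,0,0,0,0.9,1]'
python3 -m pendant '[0,0,0,0,0,0.9,1, 0,0,0,0,0,0.9,1, 0,0,0,0,0,0.9,1, 0,0,0,0,0,0.9,1, 0,0,0,0,0,0.9,1, 0,0,0,0,0,0.8,1, 0,0,0,0,0,0.5,1, 0,0,0,0,0,0,1]'
python3 - <<'E'
from h import *
delta((414,-43,246),2.758)
E
```

```text
time: 18.4
tool_pos: [511.6, 200.8, 245.5]
tcp_rot: [3.142, 0.0, -3.124]
contact_force: [-0.8, 0.4, -2.0]
grip_width: 14.0
finger_force: 29.9
time: 19.2
tool_pos: [511.7, 200.8, 245.4]
tcp_rot: [3.141, 0.0, 2.757]
contact_force: [0.4, -0.5, -1.8]
grip_width: 13.9
finger_force: 29.9
t 19.2 pos [511.7 200.8 245.4] rot [3.141 0.    2.757] D [-0.03 -8.76 -0.02] W [ 0.    0.   -0.01] q6 -0.95
```

```bash
python3 -m pendant '[0,-0.5,0,0,0,0,1, 0,-0.8,0,0,0,0,1, 0,-0.9,0,0,0,0,1, 0,-0.9,0,0,0,0,1, 0,-0.9,0,0,0,0,1, 0,-0.9,0,0,0,0,1, 0,-0.9,0,0,0,0,1, 0,-0.9,0,0,0,0,1, 0,-0.9,0,0,0,0,1, 0,-0.7,0,0,0,0,1, 0,-0.4,0,0,0,0,1, 0,0,0,0,0,0,1]'
python3 -m pendant '[0,-0.06,0.5,0,0,0,1, 0,0,0.8,0,0,0,1, 0,0,0.7,0,0,0,1, 0,0,0,0,0,0,1, 0,0,0,0,0,0,1]'
python3 - <<'E'
from h import *
delta((506.8,-80.5,185),2.758)
im=capture('side')
for r in regions_of('side','rack_grip')[:6]:print(r['location'],r['score'])
for r in pinpoint('side','hook')[:2]:print(r['location'],r['score'])
for r in pinpoint('side','rack_grip')[:6]:print('pp',r['location'],r['score'])
cv2.imwrite('pics/s7.png',cv2.resize(im[120:320,200:400,::-1],(600,600),interpolation=cv2.INTER_CUBIC))
E
```

```text
time: 20.4
tool_pos: [413.3, -42.2, 245.0]
tcp_rot: [-3.141, 0.0, 2.755]
contact_force: [-0.4, 0.5, -1.6]
grip_width: 13.5
finger_force: 29.9
time: 20.9
tool_pos: [413.6, -42.2, 185.1]
tcp_rot: [3.141, -0.0, 2.758]
contact_force: [0.0, -0.1, -1.1]
grip_width: 13.6
finger_force: 29.9
t 20.9 pos [413.6 -42.2 185.1] rot [ 3.141 -0.     2.758] D [-3.36 -0.02  0.  ] W [ 0. -0.  0.] q6 -1.47
[185.2, 216.7] 0.73
[237.3, 252.4] 0.61
[291.4, 221.8] 0.61
[288.1, 231.2] 0.59
pp [182.4, 188.2] 0.8
pp [234.1, 208.1] 0.76
pp [208.1, 157.9] 0.65
pp [293.8, 190.7] 0.64
```

View pics/s7.png

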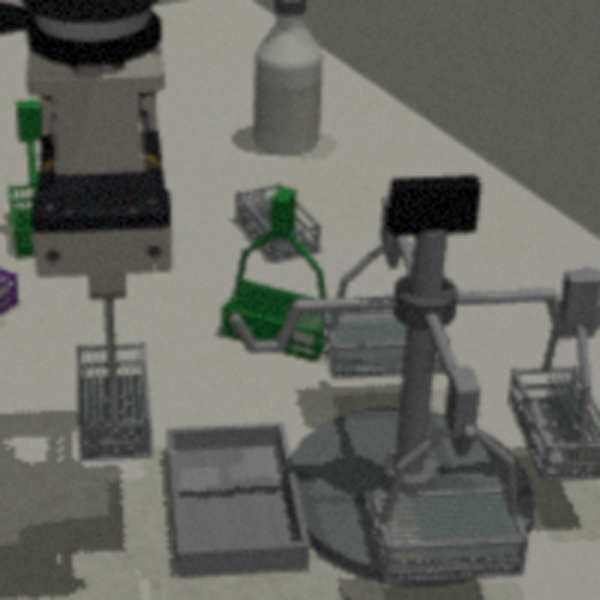

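```bash
python3 - <<'E'
from h import *
n=np.array([.375,.927,0]);S=lambda x,y:(200+x/3-.4,120+y/3-.4)
p0=get_obs()['tool_pos']
for nm,p in(('seat',S(265,345)),('tip',S(235,317)),('dipstart',S(290,307)),('bailtop',S(109,299)),('bailfoot',S(110,350))):
    o,d=ray('side',p);q=o+d*(n@(p0-o))/(n@d);print(nm,q.round(1),'r from tool',((q-p0)@np.array([.927,-.375,0])).round(1))
E
```

```text
seat [503.8 -79.1 137.8] r from tool 96.9
tip [485.9 -71.8 160.6] r from tool 77.6
dipstart [518.  -84.8 166.2] r from tool 112.2
bailtop [413.1 -42.4 178.7] r from tool -1.0
bailfoot [412.1 -42.  139.8] r from tool -2.0
```

```bash
python3 -m pendant '[-0.3,0,0,0,0,0,1, -0.4,0,0,0,0,0,1, -0.4,0,0,0,0,0,1, -0.4,0,0,0,0,0,1, -0.4,0,0,0,0,0,1, -0.4,0,0,0,0,0,1, -0.4,0,0,0,0,0,1, -0.35,0,0,0,0,0,1, -0.22,0,0,0,0,0,1, 0,0,0,0,0,0,1, 0,0,0,0,0,0,1]'
python3 - <<'E'
from h import *
delta((504.5,-79.3,148.3),2.758)
c=np.hstack([cv2.resize(capture('side')[170:290,230:350,::-1],(400,400),interpolation=cv2.INTER_CUBIC),cv2.resize(capture('top')[120:240,290:410,::-1],(400,400),interpolation=cv2.INTER_CUBIC)])
cv2.imwrite('pics/c8.png',c)
E
```

```text
time: 22.2
tool_pos: [504.0, -79.4, 184.5]
tcp_rot: [3.142, -0.001, 2.757]
contact_force: [0.4, -0.2, -1.4]
grip_width: 13.7
finger_force: 29.9
t 22.2 pos [504.  -79.4 184.5] rot [ 3.142e+00 -1.000e-03  2.757e+00] D [-0.02  0.01  1.21] W [ 0.   -0.01 -0.01] q6 -1.49
```

View pics/c8.png

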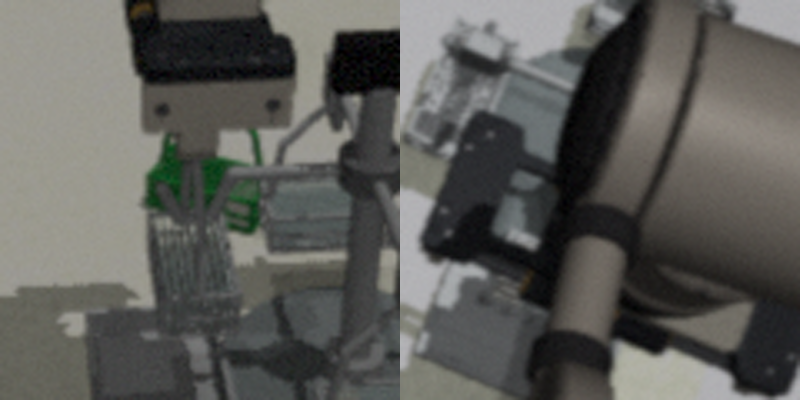

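The bail is threaded over the seat, with the hook tip (crop 165, 190) and arm (crop 220, 180) on either side, and nothing is in contact. I lower it now.

```bash
python3 -m pendant '[0,0,0.2,0,0,0,1, 0,0,0.3,0,0,0,1, 0,0,0.3,0,0,0,1, 0,0,0.2,0,0,0,1, 0,0,0.08,0,0,0,1, 0,0,0,0,0,0,1, 0,0,0,0,0,0,1]'
python3 -m pendant '[0,0,0.06,0,0,0,1, 0,0,0.04,0,0,0,1, 0,0,0,0,0,0,1]'
```

```text
time: 23.0
tool_pos: [504.4, -79.6, 152.3]
tcp_rot: [3.141, 0.0, 2.757]
contact_force: [0.9, -1.2, -1.6]
grip_width: 13.9
finger_force: 29.9
time: 23.3
tool_pos: [504.7, -79.6, 150.9]
tcp_rot: [3.141, 0.002, 2.757]
contact_force: [-2.2, -0.1, 10.0]
grip_width: 13.8
finger_force: 29.9
```

```bash
python3 -m pendant '[0,0,-0.03,0,0,0,1, 0,0,0,0,0,0,1, 0,0,0,0,0,0,0.5, 0,0,0,0,0,0,0.3, 0,0,0,0,0,0,0, 0,0,0,0,0,0,0, 0,0,0,0,0,0,0]'
python3 -m pendant '[0,0,-0.2,0,0,0,0, 0,0,-0.4,0,0,0,0, 0,0,-0.6,0,0,0,0, 0,0,-0.8,0,0,0,0, 0,0,-0.8,0,0,0,0, 0,0,-0.8,0,0,0,0, 0.4,0,-0.4,0,0,0,0, 0.7,0.2,0,0,0,0,0, 0.8,0.8,0,0,0,0,0, 0,0.9,0,0,0,0,0, 0,0.9,0,0,0,0,0, 0,0.9,0,0,0,0,0]'
python3 -m pendant '[0,0.9,0,0,0,0,0, 0,0.9,0,0,0,0,0, 0,0.9,0,0,0,0,0, 0,0,0,0,0,0,0, 0,0,0,0,0,0,0, 0,0,0,0,0,0,0, 0,0,0,0,0,0,0, 0,0,0,0,0,0,0, 0,0,0,0,0,0,0]'
python3 - <<'E'
from h import *
s=capture('side');t=capture('top')
print(np.abs(capture('side').astype(int)-s)[160:300,230:350].mean())
cv2.imwrite('pics/c9.png',np.hstack([cv2.resize(s[160:320,230:390,::-1],(400,400),interpolation=cv2.INTER_CUBIC),cv2.resize(t[100:260,270:430,::-1],(400,400),interpolation=cv2.INTER_CUBIC)]))
E
```

```text
time: 24.0
tool_pos: [504.1, -79.5, 150.0]
tcp_rot: [3.142, -0.0, 2.757]
contact_force: [-0.4, -1.0, 0.3]
grip_width: 44.8
finger_force: 0.0
time: 25.2
tool_pos: [492.2, 45.9, 270.7]
tcp_rot: [3.141, 0.0, 2.757]
contact_force: [0.5, 0.5, 0.3]
grip_width: 45.8
finger_force: 0.0
time: 26.1
tool_pos: [523.3, 119.3, 270.4]
tcp_rot: [3.141, 0.0, 2.757]
contact_force: [0.3, 0.2, -0.4]
grip_width: 45.8
finger_force: 0.0
2.039861111111111
```

View pics/c9.png

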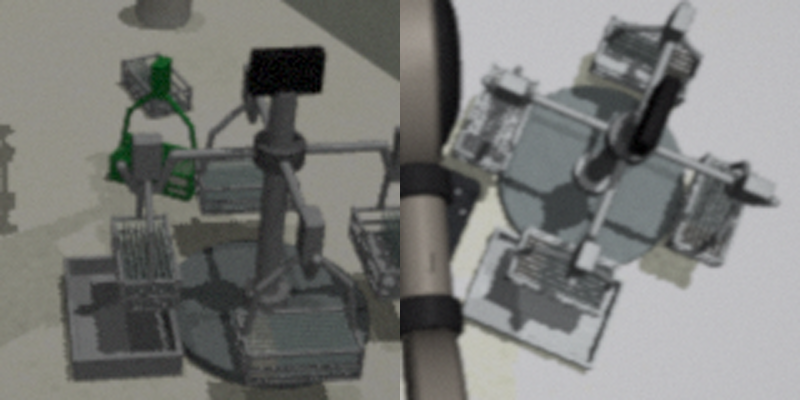

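The rack hangs upright on the hook over the tray (side crop 145, 260; top crop 565, 265), clear of the gripper.

```bash
python3 -m pendant '[0,0,0,0,0,0,0, 0,0,0,0,0,0,0, 0,0,0,0,0,0,0, 0,0,0,0,0,0,0, 0,0,0,0,0,0,0, 0,0,0,0,0,0,0, 0,0,0,0,0,0,0, 0,0,0,0,0,0,0, 0,0,0,0,0,0,0, 0,0,0,0,0,0,0]'; python3 -c "from plant import *;print(close_job())"
```

```text
time: 27.25
tool_pos: [523.4, 119.8, 270.2]
tcp_rot: [3.142, -0.0, 2.757]
contact_force: [-0.3, -0.1, 0.8]
grip_width: 45.9
finger_force: 0.0
the job is handed in; nothing more can be done
None
```

I turned the carousel until the empty hook was over the tray (within about 0.02 rad by the camera), hung the rack upright on that hook, let go and handed the job in at about 27 s; no verdict came back.

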